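Slide a culture dish under the scan bridge and start the scan

TASK

With the fingertips, push the tan culture dish along the bench, flat all the way and never lifted or tipped, under the low white scan bridge from its open front until it rests home against both stop pins at the back. Then press the green start button on the bridge's console fully down, not before the dish is home, and let go of everything. Leave the vials and the bottle where they stand.

Things in the scene. Friction and masses are not known exactly. Their poses are not given: they have to be found in the camera images.
- dish: closed tan petri dish, a rigid flat disc 91 mm across (radius 45.4) and 15 mm high, about 50 g, loose on the bench; origin at the centre of its underside, z up. It is to be pushed by its rim only; it slides lightly (friction under 1 N).
- bridge: low white scan bridge, fixed. Origin on the bench below its middle; x points from the open front to the pins at the back (the way to push), y to the left leg, z up. Its beam, 44 mm deep (x -22 to +22 mm), has its underside 20 mm and its top 37 mm above the bench: 5 mm of headroom over the dish, no room for fingers. The passage is 120 mm wide (y -60 to +60 mm).
- pin_left (a point): foot of the left of two steel stop pins, 8 mm thick, that hang from the bridge to 3 mm above the bench behind the beam, at bridge x +40.5, y +28.3 mm; the two cradle the dish from behind
- pin_right (a point): foot of the right stop pin, at bridge x +40.5, y -28.3 mm
- seat (a point): point on the bench below the middle of the bridge (same as the bridge's origin): the centre of the dish's underside lies here when the dish touches both pins; the near edge of the dish then still stands out 23 mm in front of the beam.
- entry (a point): middle of the open front of the passage: bridge x -22, y 0, 10 mm above the bench. To its right stands the grey right leg (y -78 to -60 mm, x -22 to +22; rubber foot y -80 to -58, x -31 to +31, 3 mm high), to its left the grey left leg (y +60 to +78, x -22 to +22) and beside that the console (y +74 to +126, x -52 to +24, 30 mm high)
- start_button (a joint): travel of the green spring button, 0 up, 0.006 m fully down; it takes about 5 N to press fully down and springs back
- start_button_top (a point): centre of the top of the green button (26 mm across) on the console, at bridge x -22, y +100 mm; pressed straight down
- red_vial: clear vial with a red cap, 21 mm across, 46 mm high, loose bystander; origin at the centre of its underside
- amber_vial: amber vial with a black cap, 21 mm across, 46 mm high, loose bystander; origin at the centre of its underside
- bottle: white bottle with a red cap, 49 mm across, 88 mm high, loose bystander; origin at the centre of its underside
There are look-alikes about, which are no part of the job. What is shaped like the dish but yellow is not meant.

How it is judged:
On the way, in this order (a step that is already met when the one before it is completed fails the run):
1. the dish lies flat under the bridge, home against both pins (horizontal distance between dish and seat below 0.006 m and angle between dish's own z axis and vertical below 0.04 rad and height (world z) of dish below 0.004 m), for 0.3 s.
2. the green button is pressed down with the dish still home (horizontal distance between dish and seat below 0.006 m and value of joint start_button above 0.0045 m), for 0.05 s.
At the end, for the whole second after the job is handed in: the dish lies flat and still on the bench under the bridge, its centre within 6 mm of the seat (against both pins), and the button, pressed at least 4.5 mm after that, has come up again (all of step 1 and linear speed of dish below 0.01 m/s and value of joint start_button below 0.0015 m); the robot touches nothing.
It fails at once if the dish is lifted off the bench (height (world z) of dish above 0.01 m).
It fails at once if the dish is tipped by more than 0.12 rad (angle between dish's own z axis and vertical above 0.12 rad).
It fails at once if the button is pressed while the dish is not home (horizontal distance between dish and seat above 0.01 m and value of joint start_button above 0.003 m).
It fails at once if a vial or the bottle is moved more than 20 mm or tipped over (distance of any of red_vial, amber_vial, bottle from where it was at the start of the episode above 0.02 m or angle between any of red_vial, amber_vial, bottle's own z axis and vertical above 0.3 rad).
It also fails if it takes over 48 s, if anything falls off the work surface, if the arm or the gripper's body presses on something with over 40 N, if the wrist force passes 120 N, or if a joint passes its speed limit or range.

ROBOT

A 7-joint arm with a two-finger parallel gripper is mounted at the origin on a cart in front of the work surface, level with it; the furniture and walls round the work are solid. World frame = base frame: x ahead of the robot, y to its left, z up, the work surface at z = 0. Lengths are in m, angles in rad, forces in N, time in s.
With the tool pointing down it reaches from about 0.4 to 0.85 m from the base axis. Payload 10.4 kg.
Tool frame: the origin (TCP) lies between the finger pads; the fingertips stand ahead of it and the grasp point (between the pads) lies 5 mm behind it (manip.tip_extent is the z of the fingertips in the tool frame, in m); z points along the fingers, y is the line along which they close (so a half turn about z gives the same grasp; the last joint's range is limited). The gripper opens to 85 mm and grips with 20 to 120 N. Pads are 22 mm wide; open, the fingers measure 114 mm over their backs; the gripper's body (76 mm by 85 mm) begins 54 mm behind the grasp point. The pads swing forward as they close: fully open they stand 13 mm farther back than shut.
Start: joints at [1.288, 0.332, -0.065, 1.46, 0.022, 1.35, -0.088], TCP at [0.161, -0.604, 0.245] pointing down, gripper open.
Joint ranges: [-2.6, 2.6], [-0.5, 2.12], [-1.47, 1.34], [0.16, 2.42], [-1.27, 4.41], [0.06, 2.06], [-2.6, 2.6]. Speed limits (rad/s): [2.22, 2.22, 2.79, 2.79, 3.14, 3.14, 3.14].

INTERFACE

Orientations are given as a unit quaternion [x, y, z, w].
In Python, from workcell import status, viewer, manip gives the robot as it stands.
- The arm moves only by the tool play_rows, never from a script. Its argument "plan" is one flat list of numbers, 7 for each row, row after row: the turn, a rotation vector about the tool's x, y, z in degrees, then the shift along the tool's x, y, z in m, then the opening, from 0 (shut) to 1 (fully open). In form: [ax, ay, az, dx, dy, dz, grip, ax, ay, az, dx, dy, dz, grip, ...]. A call has 1 to 20 rows; each row is the pose to reach, as a shift and turn from the pose commanded when the call began, along the tool's axes at that moment; what a row does not reach only later rows make up. A row lasts 1/8 s, in which the tool goes at most 62.5 mm and 10.7 degrees, less where a joint would pass 70% of its speed; a pose out of reach is approached as far as the arm can. A call with a gripper value outside its range is refused whole. The fingers move at their own pace and stop on an object; "squeeze" is the grip in N (left out, the last holds). Time passes only in rows, so rows that repeat a pose let the fingers close. It gives the time, the measured TCP pose, the force, the opening and the grip force at its end, in the units of the state.
- status.get_obs(): the state, without advancing time (a new reading comes with each control period).
- viewer.camera(name): name is "scene" or "top"; returns the picture (384x512x3 uint8, red, green, blue); there is no depth.
- viewer.camera_model(name): a dict with "fx", "fy", "cx", "cy" (pixels), "D" ([k1, k2, p1, p2, k3] as OpenCV has them; the pictures are not rectified), "R" (3x3) and "t" (3): a world point X has camera coordinates R X + t. Camera axes: x right, y down, z forward; pixel columns grow to the right and rows downward; lengths in m; the calibration is good to about 2 mm. A picture is of the moment at which its call begins. camera_model takes no time and is no camera call.
- manip.hand_in(): hands the job in; it is judged then, once.
The state is a dict: "clock": time; "joint_pos": joint angles; "joint_velocities": joint speeds; "tau": joint torques, N m; "position": TCP position; "ee_rot": TCP orientation; "ft_force": force on the tool from outside, world axes, zero at the start; "torque": the same for the moment, N m; "grip_width": opening from 0.0 (shut) to 1.0 (fully open); "grasp_force": force on a finger pad.
Only numpy, scipy, OpenCV 4.12 (cv2) and the standard library are available. Lean on these libraries where they do the work, as an engineer would, in place of code of your own. Each camera call takes 0.05 s, during which the arm holds its last target. There are 200 camera calls.

## Working session

There is one attempt and no reset: what is moved stays moved. The work goes in short steps, Python scripts to look and compute and a tool call to move; the robot and the scene stay as the last step left them, time stands still between calls to the robot, and variables do not carry over. Pictures are saved under pics/ and viewed, at most 13 in all, crops included, and the job is handed in when it is done.

Besides the shell and the picture viewer there is one more tool, called after "Call:" by a JSON object that holds its "api" and its "payload", one argument or row to a line. play_rows: Moves the arm, as the interface text tells. Its arguments: {"type":"object","properties":{"plan":{"type":"array","items":{"type":"number"}},"squeeze":{"type":"number"}},"required":["plan"]}

```bash
mkdir -p pics; python3 - <<'E'
from workcell import status, viewer, manip
import cv2,numpy as np
o=status.get_obs();print({k:np.round(v,3).tolist() for k,v in o.items()});print(manip.tip_extent)
for n in("scene","top"):
    im=viewer.camera(n);cv2.imwrite(f"pics/{n}0.png",im[:,:,::-1]);m=viewer.camera_model(n);print(n,m)
E
```

```text
{'clock': 0.0, 'joint_pos': [1.288, 0.333, -0.065, 1.461, 0.022, 1.35, -0.089], 'joint_velocities': [0.001, 0.0, 0.001, -0.001, 0.001, 0.0, -0.0], 'tau': [0.001, -62.545, 0.05, -39.162, 0.016, 0.01, 0.0], 'position': [0.16, -0.604, 0.245], 'ee_rot': [0.992, 0.13, -0.0, -0.001], 'ft_force': [-0.72, -0.003, -0.2], 'torque': [0.001, 0.029, 0.01], 'grasp_force': 0.0, 'grip_width': 1.001}
0.014
scene {'fx': 473.4598776537695, 'fy': 473.4598776537695, 'cx': 247.77293788129225, 'cy': 183.24392701625862, 'D': array([-0.01903861,  0.        ,  0.        ,  0.        ,  0.        ]), 'R': array([[-0.79173433, -0.61060654,  0.01778769],
       [-0.4288267 ,  0.53482281, -0.72806059],
       [ 0.43504529, -0.5840584 , -0.68528197]]), 't': array([0.54349655, 0.30083343, 0.66191402])}
top {'fx': 404.6639439846776, 'fy': 404.6639439846776, 'cx': 257.4820185630492, 'cy': 196.76780510609413, 'D': array([0.04900256, 0.        , 0.        , 0.        , 0.        ]), 'R': array([[ 0.00280714, -0.99997858, -0.00591283],
       [-0.99465532, -0.00218181, -0.10322809],
       [ 0.10321298,  0.00617101, -0.99464014]]), 't': array([0.06678571, 0.61392312, 0.86037616])}
```

View pics/top0.png

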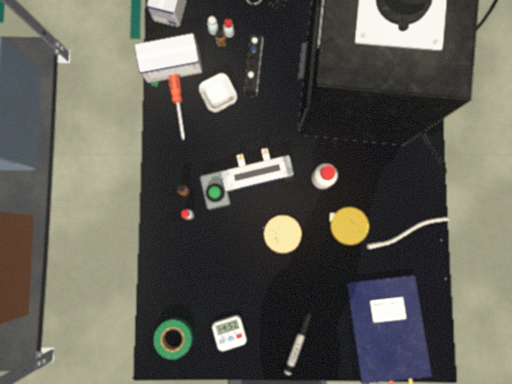

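View pics/scene0.png

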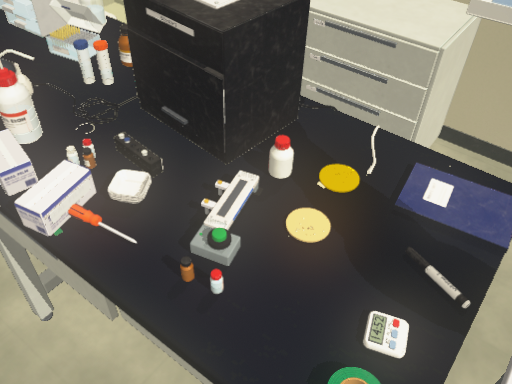

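Top view: the tan dish is at (283,234), and the yellow look-alike with a tab is at (350,226). The bridge beam is at about (258,173) with pins at (240,158) and (265,153). The green button is at (215,191), the bottle at (324,176), and the vials at (183,190) and (187,214). The pale tan disc at (283,234) fits the description; the saturated yellow one does not. The green tape roll at (173,340) is not the button.

```bash
cat > h.py <<'E'
from workcell import status, viewer, manip
import cv2,numpy as np
from scipy.spatial.transform import Rotation as Ro
def ray(n,p,z):
    m=viewer.camera_model(n);K=np.array([[m['fx'],0,m['cx']],[0,m['fy'],m['cy']],[0,0,1]])
    u=cv2.undistortPoints(np.array(p,float).reshape(-1,1,2),K,m['D']).reshape(-1,2)
    d=np.c_[u,np.ones(len(u))]@m['R'];c=-m['R'].T@m['t']
    return c+d*((z-c[2])/d[:,2])[:,None]
def blob(mask,box):
    x0,y0,x1,y1=box;k=np.zeros(mask.shape,np.uint8);k[y0:y1,x0:x1]=mask[y0:y1,x0:x1]*255
    c=max(cv2.findContours(k,cv2.RETR_EXTERNAL,cv2.CHAIN_APPROX_NONE)[0],key=cv2.contourArea)
    return c
def hsv(im): return cv2.cvtColor(im,cv2.COLOR_RGB2HSV)
def circ(n,c,z):
    P=ray(n,c.reshape(-1,2),z)[:,:2].astype(np.float32);(x,y),r=cv2.minEnclosingCircle(P);return x,y,r
E
python3 - <<'E'
from h import *
for n,bd,bb,bg in(("top",(255,205,310,262),(215,145,300,195),(203,178,228,205)),("scene",(280,200,338,248),(205,165,265,235),(203,222,235,250))):
    im=cv2.imread(f"pics/{n}0.png")[:,:,::-1].copy();h=hsv(im);H,S,V=cv2.split(h)
    d=blob((V>150)&(S>40)&(H<35),bd);print(n,"dish",np.round(circ(n,d,.015),4))
    g=blob((H>40)&(H<85)&(S>90),bg);print("btn",np.round(circ(n,g,.038),4), cv2.minEnclosingCircle(g))
    w=blob((V>170)&(S<50),bb);r=cv2.minAreaRect(w);P=ray(n,cv2.boxPoints(r),.037);print("beam",r,np.round(P,4).tolist())
im=cv2.imread("pics/top0.png");a=cv2.resize(im[140:265,165:365],None,fx=4,fy=4,interpolation=2);cv2.imwrite("pics/crop.png",a)
E
```

```text
top dish [0.5333 0.0129 0.0425]
btn [0.6239 0.1632 0.0147] ((214.1666717529297, 191.8333282470703), 6.637533664703369)
beam ((254.92530822753906, 167.19046020507812), (32.17927551269531, 70.55976104736328), 76.4295654296875) [[0.6952, 0.1584, 0.037], [0.7328, 0.0066, 0.037], [0.6626, -0.0098, 0.037], [0.6256, 0.141, 0.037]]
scene dish [0.5306 0.0233 0.0429]
btn [0.6282 0.1581 0.0158] ((218.8076934814453, 234.5), 7.654815196990967)
beam ((226.7822723388672, 197.4398651123047), (35.48579406738281, 69.95123291015625), 32.96940612792969) [[0.6914, 0.1555, 0.037], [0.7407, -0.0129, 0.037], [0.6586, -0.0041, 0.037], [0.6209, 0.157, 0.037]]
```

View pics/crop.png

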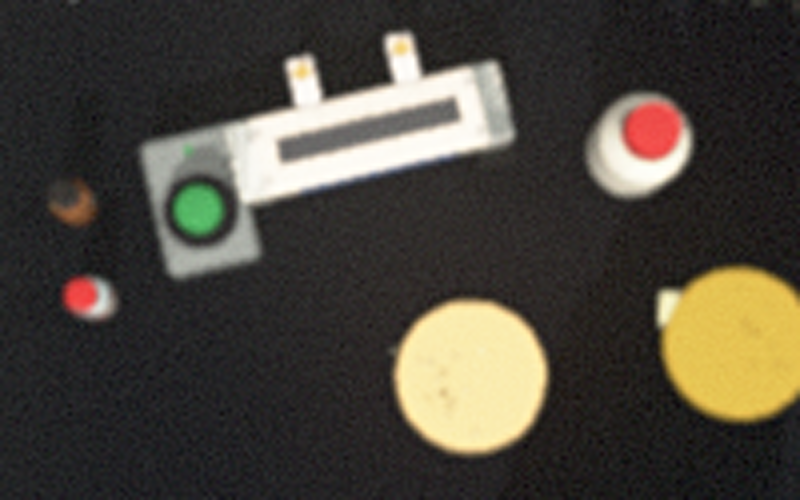

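Crop: the tan dish is at crop (471,376) and the yellow one at (738,343), so the tan one is confirmed. The beam's top corners are at about crop (230,127), (498,62), (515,140) and (246,205), with pin tabs at (302,72) and (401,46). I'll resolve the disagreement between the two views next.

```bash
python3 - <<'E'
from h import *
q=np.array([[230,127],[498,62],[515,140],[246,205],[302,72],[401,46],[198,208],[471,376]])/4+[165,140]-0.4
P=ray("top",q,.037);print(np.round(P[:4],4).tolist(),"c",P[:4].mean(0), "pins",P[4:6])
a=P[0]-P[1];b=P[3]-P[2];print(np.linalg.norm(a),np.linalg.norm(b),np.degrees(np.arctan2(*(-(a+b))[:2])), np.linalg.norm(P[0]-P[3]),np.linalg.norm(P[1]-P[2]))
for n,bd in(("top",(255,205,310,262)),("scene",(280,200,338,248))):
    h=hsv(cv2.imread(f"pics/{n}0.png")[:,:,::-1].copy());H,S,V=cv2.split(h)
    for t in(90,120,150):
        d=blob((V>t)&(S>30)&(H<35),bd);Q=ray(n,d.reshape(-1,2),.015);print(n,t,cv2.boundingRect(d),np.round([Q.min(0),Q.max(0),(Q.min(0)+Q.max(0))/2],4).tolist())
im=cv2.imread("pics/scene0.png");a=cv2.resize(im[160:300,175:345],None,fx=4,fy=4,interpolation=2);cv2.imwrite("pics/crop2.png",a)
E
```

```text
[[0.6695, 0.1465, 0.037], [0.7061, -0.0014, 0.037], [0.6625, -0.0106, 0.037], [0.6261, 0.1373, 0.037]] c [0.6660543  0.06794159 0.037     ] pins [[0.70034061 0.10702333 0.037     ]
 [0.71505541 0.05224075 0.037     ]]
0.15244398753779692 0.15224193541505665 166.13652066065478 0.044292866850089666 0.044560690701946896
top 90 (263, 215, 39, 39) [[0.4905, -0.0286, 0.015], [0.5747, 0.0559, 0.015], [0.5326, 0.0136, 0.015]]
top 120 (263, 215, 39, 39) [[0.4906, -0.0286, 0.015], [0.5747, 0.0559, 0.015], [0.5326, 0.0137, 0.015]]
top 150 (264, 215, 38, 38) [[0.4927, -0.0286, 0.015], [0.5747, 0.0537, 0.015], [0.5337, 0.0126, 0.015]]
scene 90 (285, 207, 47, 36) [[0.4883, -0.0206, 0.015], [0.5726, 0.0663, 0.015], [0.5304, 0.0228, 0.015]]
scene 120 (286, 207, 45, 36) [[0.4885, -0.0205, 0.015], [0.5712, 0.0652, 0.015], [0.5298, 0.0223, 0.015]]
scene 150 (286, 208, 45, 35) [[0.4887, -0.0195, 0.015], [0.5712, 0.0652, 0.015], [0.5299, 0.0228, 0.015]]
```

View pics/crop2.png

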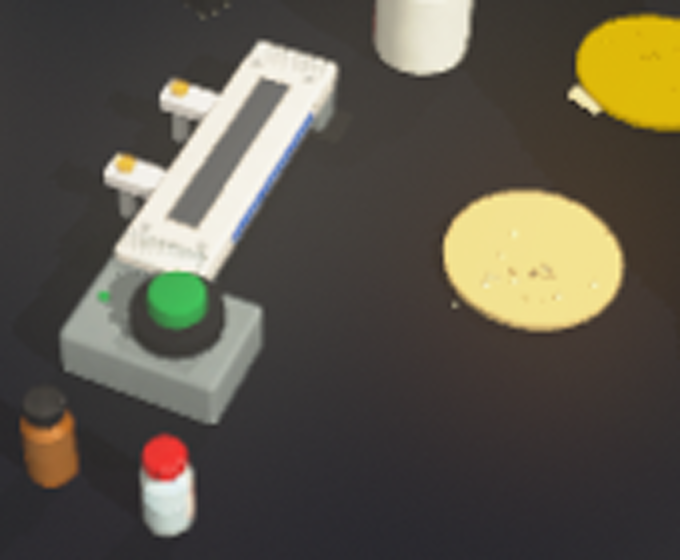

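Scene crop: the dish is a tan disc at crop (533,260). The bridge's front faces the robot, the button stands up on its black collar at (178,298), and the vials at (48,440) and (165,485) are clear of the path.

In the world frame the dish is at about (0.534, 0.013), the seat at about (0.667, 0.069) with yaw about 14°, and the tool yaw is already 14.9°. I'll cradle the dish with half-open fingers, so I first move to a point above and behind it.

Call:
{"api": "play_rows", "payload": {
  "plan": [0,0,0,0.03,-0.035,0,0.6,0,0,0,0.07,-0.08,0,0.6,0,0,0,0.11,-0.125,0,0.6,0,0,0,0.15,-0.17,0,0.6,0,0,0,0.19,-0.22,0,0.6,0,0,0,0.23,-0.265,0.01,0.6,0,0,0,0.27,-0.31,0.03,0.6,0,0,0,0.31,-0.355,0.05,0.6,0,0,0,0.35,-0.4,0.07,0.6,0,0,0,0.39,-0.445,0.1,0.6,0,0,0,0.42,-0.48,0.125,0.6,0,0,0,0.436,-0.5,0.14,0.6,0,0,0,0.436,-0.5,0.14,0.6,0,0,0,0.436,-0.5,0.14,0.6,0,0,0,0.436,-0.5,0.14,0.6]
}}

```text
clock: 1.98
position: [0.4535, -0.0101, 0.1058]
ee_rot: [0.992, 0.129, 0.0, 0.0]
ft_force: [-0.7, -0.1, -0.1]
grip_width: 0.603
grasp_force: 0.0
```

```bash
python3 - <<'E'
from h import *
o=status.get_obs();print({k:np.round(o[k],4).tolist() for k in("clock","position","ee_rot","ft_force","grip_width","joint_pos")},manip.tip_extent)
im=np.hstack([viewer.camera("scene")[130:330,180:380],viewer.camera("top")[150:350,180:380]]);cv2.imwrite("pics/a.png",cv2.resize(im,None,fx=2,fy=2)[:,:,::-1])
E
```

```text
{'clock': 1.975, 'position': [0.4535, -0.0101, 0.1058], 'ee_rot': [0.9917, 0.1286, 0.0003, 0.0005], 'ft_force': [-0.7093, -0.0553, -0.0995], 'grip_width': 0.6028, 'joint_pos': [0.6218, 0.1567, -0.7365, 2.0266, 0.1259, 1.0015, -1.4896]} 0.014
```

View pics/a.png

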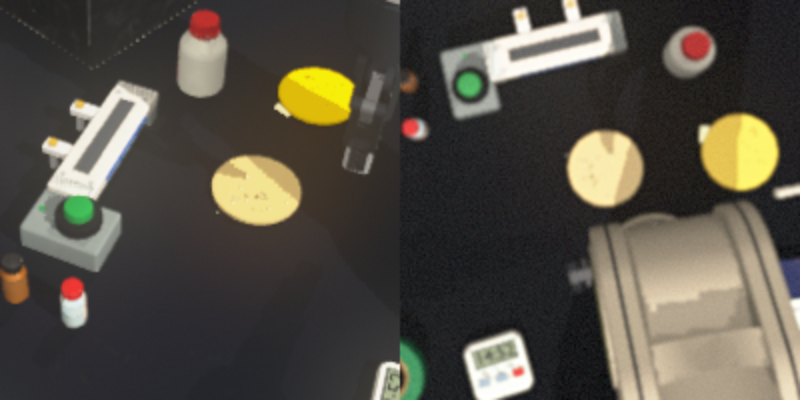

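The left half (scene view) shows the dish at (257,190) with the finger at (355,160) behind it. The right half (top view) shows the arm behind the dish at (605,168). The way down is clear, so I descend and feel for the bench.

Call:
{"api": "play_rows", "payload": {
  "plan": [0,0,0,0,0,0.03,0.6,0,0,0,0,0,0.06,0.6,0,0,0,0,0,0.08,0.6,0,0,0,0,0,0.086,0.6,0,0,0,0,0,0.088,0.6,0,0,0,0,0,0.088,0.6]
}}

```text
clock: 2.82
position: [0.454, -0.009, 0.018]
ee_rot: [0.992, 0.129, 0.001, 0.0]
ft_force: [0.8, -0.1, 0.5]
grip_width: 0.599
grasp_force: 0.0
```

Call:
{"api": "play_rows", "payload": {
  "plan": [0,0,0,0,0,0.002,0.6,0,0,0,0,0,0.002,0.6]
}}

```text
clock: 3.08
position: [0.4536, -0.0089, 0.0155]
ee_rot: [0.992, 0.13, 0.0, 0.0]
ft_force: [0.9, -0.8, -0.7]
grip_width: 0.599
grasp_force: 0.0
```

Call:
{"api": "play_rows", "payload": {
  "plan": [0,0,0,0,0,0.002,0.6,0,0,0,0,0,0.002,0.6]
}}

```text
clock: 3.32
position: [0.4534, -0.0088, 0.0132]
ee_rot: [0.992, 0.13, -0.0, 0.0]
ft_force: [0.4, -0.0, 0.4]
grip_width: 0.602
grasp_force: 0.0
```

Call:
{"api": "play_rows", "payload": {
  "plan": [0,0,0,0,0,0.002,0.6,0,0,0,0,0,0.002,0.6]
}}

```text
clock: 3.58
position: [0.4534, -0.0088, 0.0111]
ee_rot: [0.992, 0.13, -0.0, -0.0]
ft_force: [0.4, -1.5, 0.1]
grip_width: 0.601
grasp_force: 0.0
```

Call:
{"api": "play_rows", "payload": {
  "plan": [0,0,0,0,0,0.002,0.6,0,0,0,0,0,0.002,0.6]
}}

```text
clock: 3.82
position: [0.4536, -0.0088, 0.0107]
ee_rot: [0.992, 0.13, -0.0, 0.001]
ft_force: [-12.3, -0.3, 31.2]
grip_width: 0.6
grasp_force: 15.2
```

Call:
{"api": "play_rows", "payload": {
  "plan": [0,0,0,0,0,0.001,0.6,0,0,0,0,0,0.001,0.6]
}}

```text
clock: 4.08
position: [0.4537, -0.0088, 0.0106]
ee_rot: [0.992, 0.13, -0.001, 0.001]
ft_force: [-17.9, -0.7, 49.0]
grip_width: 0.6
grasp_force: 24.5
```

The bench is at TCP z 0.0107, and the tips should ride 5 mm above it. I raise, turn 1° to the bridge's yaw, make contact and push diagonally onto the passage axis.

Call:
{"api": "play_rows", "payload": {
  "plan": [0,0,0,0,0,-0.007,0.6,0,0,1,0.008,0,-0.007,0.6,0,0,1,0.016,0,-0.007,0.6,0,0,1,0.022,0,-0.007,0.6,0,0,1,0.027,0,-0.007,0.6,0,0,1,0.031,0,-0.007,0.6,0,0,1,0.035,0,-0.007,0.6,0,0,1,0.039,-0.0015,-0.007,0.6,0,0,1,0.044,-0.003,-0.007,0.6,0,0,1,0.049,-0.0045,-0.007,0.6,0,0,1,0.054,-0.006,-0.007,0.6,0,0,1,0.059,-0.008,-0.007,0.6,0,0,1,0.064,-0.01,-0.007,0.6,0,0,1,0.069,-0.012,-0.007,0.6,0,0,1,0.069,-0.012,-0.007,0.6]
}}

```text
clock: 5.95
position: [0.5174, 0.0209, 0.0153]
ee_rot: [0.993, 0.121, 0.0, -0.0]
ft_force: [0.2, -0.3, 0.1]
grip_width: 0.596
grasp_force: 0.0
```

```bash
python3 - <<'E'
from h import *
o=status.get_obs();print({k:np.round(o[k],4).tolist() for k in("clock","position","ee_rot","ft_force")})
im=np.hstack([viewer.camera("scene")[130:330,180:380],viewer.camera("top")[100:300,180:380]]);cv2.imwrite("pics/b.png",cv2.resize(im,None,fx=2,fy=2)[:,:,::-1])
E
```

```text
{'clock': 5.95, 'position': [0.5174, 0.0209, 0.0153], 'ee_rot': [0.9926, 0.1211, 0.0002, -0.0001], 'ft_force': [0.2419, -0.2806, 0.1131]}
```

View pics/b.png

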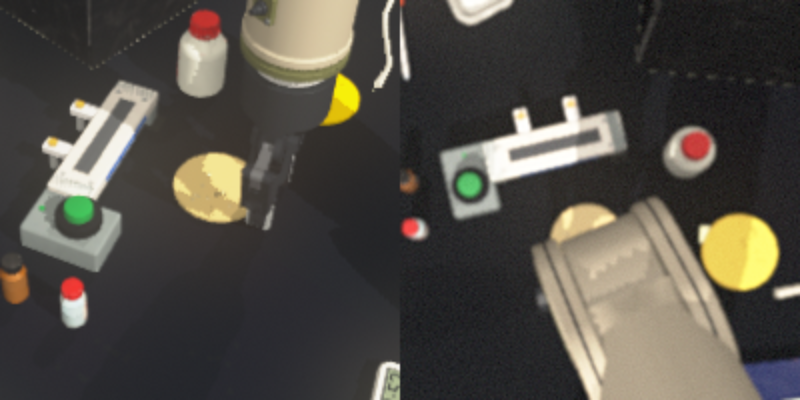

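Dish is now at about (0.563, 0.032), seated in the cradle: scene half at (215,187), front edge in the top half at (588,203). About 10 mm of lateral correction remains, then a straight push. I stop short of home to check.

Call:
{"api": "play_rows", "payload": {
  "plan": [0,0,0,0.005,-0.002,0,0.6,0,0,0,0.01,-0.004,0,0.6,0,0,0,0.015,-0.006,0,0.6,0,0,0,0.02,-0.008,0,0.6,0,0,0,0.025,-0.01,0,0.6,0,0,0,0.03,-0.0105,0,0.6,0,0,0,0.035,-0.0105,0,0.6,0,0,0,0.04,-0.0105,0,0.6,0,0,0,0.04,-0.0105,0,0.6]
}}

```text
clock: 7.18
position: [0.5538, 0.0404, 0.0153]
ee_rot: [0.993, 0.121, 0.0, -0.0]
ft_force: [0.3, -0.0, -0.6]
grip_width: 0.601
grasp_force: 0.0
```

```bash
python3 - <<'E'
from h import *
o=status.get_obs();print({k:np.round(o[k],4).tolist() for k in("clock","position","ee_rot","ft_force")})
im=np.hstack([viewer.camera("scene")[150:280,180:310],viewer.camera("top")[130:260,190:320]]);cv2.imwrite("pics/c.png",cv2.resize(im,None,fx=3,fy=3,interpolation=2)[:,:,::-1])
E
```

```text
{'clock': 7.175, 'position': [0.5538, 0.0404, 0.0153], 'ee_rot': [0.9927, 0.1209, 0.0001, -0.0001], 'ft_force': [0.2727, -0.029, -0.6179]}
```

View pics/c.png

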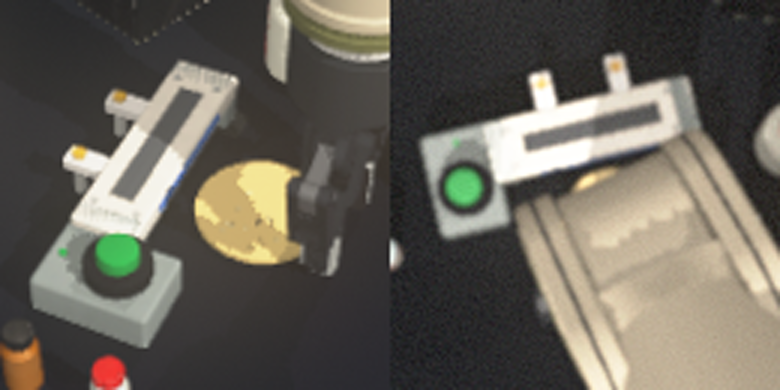

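The dish's front edge is about to enter at the middle of the passage: dish at (250,212) in the scene half, its front at (598,170) in the top half. I push straight in, slowing near home.

Call:
{"api": "play_rows", "payload": {
  "plan": [0,0,0,0.006,0,0,0.6,0,0,0,0.012,0,0,0.6,0,0,0,0.018,0,0,0.6,0,0,0,0.024,0,0,0.6,0,0,0,0.03,0,0,0.6,0,0,0,0.036,0,0,0.6,0,0,0,0.042,0,0,0.6,0,0,0,0.048,0,0,0.6,0,0,0,0.052,0,0,0.6,0,0,0,0.056,0,0,0.6,0,0,0,0.059,0,0,0.6,0,0,0,0.061,0,0,0.6,0,0,0,0.061,0,0,0.6]
}}

```text
clock: 8.9
position: [0.6127, 0.055, 0.0153]
ee_rot: [0.993, 0.121, 0.0, 0.0]
ft_force: [0.4, -0.1, -0.1]
grip_width: 0.603
grasp_force: 0.0
```

Call:
{"api": "play_rows", "payload": {
  "plan": [0,0,0,0.002,0,0,0.6,0,0,0,0.003,0,0,0.6,0,0,0,0.003,0,0,0.6]
}}

```text
clock: 9.28
position: [0.6156, 0.0557, 0.0153]
ee_rot: [0.993, 0.121, 0.0, 0.0]
ft_force: [-0.2, -1.2, -1.2]
grip_width: 0.602
grasp_force: 0.0
```

Call:
{"api": "play_rows", "payload": {
  "plan": [0,0,0,0.001,0,0,0.6,0,0,0,0.002,0,0,0.6,0,0,0,0.002,0,0,0.6]
}}

```text
clock: 9.65
position: [0.6176, 0.0561, 0.0153]
ee_rot: [0.993, 0.121, 0.0, 0.0]
ft_force: [0.4, 0.7, -0.6]
grip_width: 0.599
grasp_force: 0.0
```

Call:
{"api": "play_rows", "payload": {
  "plan": [0,0,0,0.001,0,0,0.6,0,0,0,0.002,0,0,0.6,0,0,0,0.002,0,0,0.6]
}}

```text
clock: 10.02
position: [0.6195, 0.0566, 0.0153]
ee_rot: [0.993, 0.121, 0.0, 0.0]
ft_force: [0.7, -0.3, 0.2]
grip_width: 0.598
grasp_force: 0.0
```

Call:
{"api": "play_rows", "payload": {
  "plan": [0,0,0,0.001,0,0,0.6,0,0,0,0.002,0,0,0.6,0,0,0,0.002,0,0,0.6]
}}

```text
clock: 10.4
position: [0.6215, 0.0571, 0.0153]
ee_rot: [0.993, 0.121, 0.0, 0.0]
ft_force: [-1.2, -0.2, 0.0]
grip_width: 0.598
grasp_force: 0.0
```

```bash
python3 - <<'E'
from h import *
o=status.get_obs();print({k:np.round(o[k],4).tolist() for k in("clock","position","ft_force")})
im=np.hstack([viewer.camera("scene")[150:280,180:310],viewer.camera("top")[130:260,190:320]]);cv2.imwrite("pics/d.png",cv2.resize(im,None,fx=3,fy=3,interpolation=2)[:,:,::-1])
E
```

```text
{'clock': 10.4, 'position': [0.6215, 0.0571, 0.0153], 'ft_force': [-1.1618, -0.2099, 0.0234]}
```

View pics/d.png

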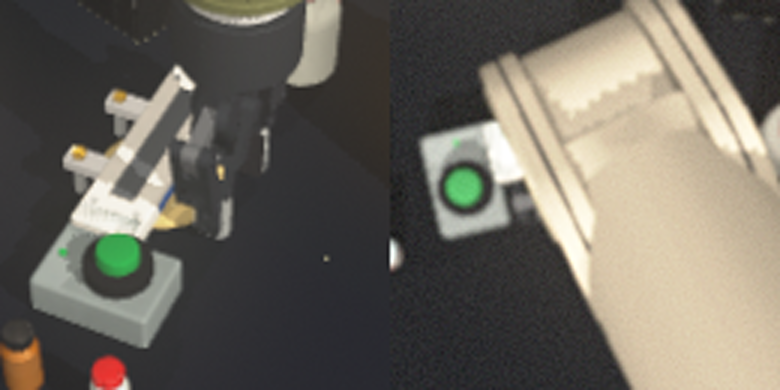

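The dish is under the beam, with its tan back edge showing near the pins at (118,155). There is no pin contact force yet, so I continue in small steps.

Call:
{"api": "play_rows", "payload": {
  "plan": [0,0,0,0.001,0,0,0.6,0,0,0,0.0015,0,0,0.6,0,0,0,0.0015,0,0,0.6]
}}

```text
clock: 10.88
position: [0.6225, 0.0574, 0.0152]
ee_rot: [0.993, 0.121, -0.0, 0.0]
ft_force: [-2.9, -0.9, 1.4]
grip_width: 0.601
grasp_force: 1.3
```

Call:
{"api": "play_rows", "payload": {
  "plan": [0,0,0,0.001,0,0,0.6,0,0,0,0.0015,0,0,0.6,0,0,0,0.0015,0,0,0.6]
}}

```text
clock: 11.25
position: [0.623, 0.0576, 0.015]
ee_rot: [0.993, 0.121, -0.001, 0.0]
ft_force: [-8.8, -1.5, 4.8]
grip_width: 0.6
grasp_force: 3.9
```

Call:
{"api": "play_rows", "payload": {
  "plan": [0,0,0,0.001,0,0,0.6,0,0,0,0.0015,0,0,0.6,0,0,0,0.0015,0,0,0.6]
}}

```text
clock: 11.62
position: [0.6234, 0.0578, 0.0147]
ee_rot: [0.993, 0.121, -0.003, 0.0]
ft_force: [-13.6, -2.3, 7.4]
grip_width: 0.599
grasp_force: 6.8
```

Both pins resist (about 14 N along the push axis). I back straight off, rise and look.

Call:
{"api": "play_rows", "payload": {
  "plan": [0,0,0,-0.004,0,0,0.6,0,0,0,-0.015,0,0,0.6,0,0,0,-0.035,0,0,0.6,0,0,0,-0.06,0,-0.01,0.3,0,0,0,-0.09,0,-0.04,0,0,0,0,-0.12,0,-0.08,0,0,0,0,-0.14,0,-0.1,0,0,0,0,-0.14,0,-0.1,0,0,0,0,-0.14,0,-0.1,0]
}}

```text
clock: 12.75
position: [0.4901, 0.0244, 0.1149]
ee_rot: [0.993, 0.121, 0.0, 0.0]
ft_force: [0.3, 0.3, -0.7]
grip_width: -0.0
grasp_force: 0.0
```

```bash
python3 - <<'E'
from h import *
o=status.get_obs();print({k:np.round(o[k],4).tolist() for k in("clock","position","ee_rot","ft_force","grip_width")})
t=viewer.camera("top");s=viewer.camera("scene")
im=np.hstack([s[150:280,180:310],t[130:260,190:320]]);cv2.imwrite("pics/e.png",cv2.resize(im,None,fx=3,fy=3,interpolation=2)[:,:,::-1])
H,S,V=cv2.split(hsv(t.copy()))
d=blob((V>100)&(S>45)&(H>10)&(H<35),(230,160,290,205)).reshape(-1,2);Q=ray("top",d,.015)[:,:2]-[.667,.069]
c,s_=np.cos(np.radians(14)),np.sin(np.radians(14));B=Q@np.array([[c,-s_],[s_,c]]);f=B[B[:,0]<-.028]
A=np.c_[2*f,np.ones(len(f))];x=np.linalg.lstsq(A,(f**2).sum(1),rcond=None)[0];print(len(f),"bridge-frame front edge",B.min(0),B.max(0),"centre",x[:2],"r",np.sqrt(x[2]+x[:2]@x[:2]))
g=blob((H>40)&(H<85)&(S>90),(203,178,228,205));print([np.round(circ("top",g,z),4) for z in(.038,.045)])
E
```

```text
{'clock': 12.75, 'position': [0.4901, 0.0244, 0.1149], 'ee_rot': [0.9927, 0.1207, 0.0002, 0.0001], 'ft_force': [0.2762, 0.2612, -0.6534], 'grip_width': -0.0004}
31 bridge-frame front edge [-0.04479754 -0.03501321] [-0.01830965  0.03663372] centre [-0.00306852  0.00039498] r 0.04087165538230015
[array([0.6238, 0.1638, 0.0146]), array([0.623 , 0.163 , 0.0145])]
```

View pics/e.png

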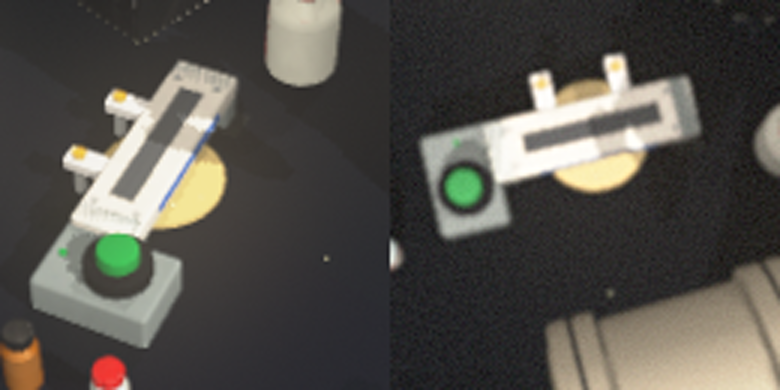

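The dish is home: fitted centre within 3 mm of the seat, front arc at (600,175) symmetric, and both pin tabs touched from inside. The button is at about (0.6225, 0.162), agreeing with the bridge geometry (0.621, 0.160). I move the shut fingers over it.

Call:
{"api": "play_rows", "payload": {
  "plan": [0,0,0,0.03,-0.02,0,0,0,0,0,0.06,-0.04,0,0,0,0,0,0.09,-0.06,0,0,0,0,0,0.12,-0.08,0,0,0,0,0,0.15,-0.095,0,0,0,0,0,0.161,-0.102,0,0,0,0,0,0.161,-0.102,0.02,0,0,0,0,0.161,-0.102,0.04,0,0,0,0,0.161,-0.102,0.04,0]
}}

```text
clock: 13.98
position: [0.6199, 0.1605, 0.0725]
ee_rot: [0.993, 0.12, -0.002, 0.001]
ft_force: [-0.5, 0.2, -0.0]
grip_width: 0.003
grasp_force: 0.0
```

```bash
python3 - <<'E'
from h import *
s=viewer.camera("scene")
cv2.imwrite("pics/f.png",cv2.resize(s[170:300,160:310],None,fx=4,fy=4,interpolation=2)[:,:,::-1])
E
```

```text
(no output)
```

View pics/f.png

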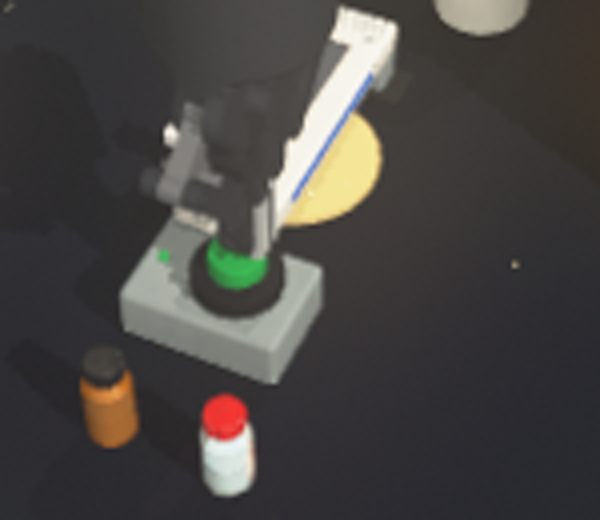

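The shut tips are above the green cap at (240,265), and the dish is still in place at (330,170). I descend gently.

Call:
{"api": "play_rows", "payload": {
  "plan": [0,0,0,0.001,0,0.005,0,0,0,0,0.001,0,0.009,0,0,0,0,0.001,0,0.012,0,0,0,0,0.001,0,0.014,0,0,0,0,0.001,0,0.014,0]
}}

```text
clock: 14.65
position: [0.6229, 0.1624, 0.0616]
ee_rot: [0.993, 0.121, 0.0, 0.0]
ft_force: [1.1, 0.2, 3.8]
grip_width: 0.003
grasp_force: 2.0
```

Call:
{"api": "play_rows", "payload": {
  "plan": [0,0,0,0,0,0.002,0,0,0,0,0,0,0.003,0,0,0,0,0,0,0.003,0]
}}

```text
clock: 15.02
position: [0.623, 0.1624, 0.06]
ee_rot: [0.993, 0.121, 0.0, 0.0]
ft_force: [-4.4, -3.1, 17.8]
grip_width: 0.001
grasp_force: 8.8
```

Call:
{"api": "play_rows", "payload": {
  "plan": [0,0,0,0,0,0.002,0,0,0,0,0,0,0.003,0,0,0,0,0,0,0.003,0]
}}

```text
clock: 15.4
position: [0.6232, 0.1625, 0.0595]
ee_rot: [0.993, 0.121, 0.001, 0.001]
ft_force: [-15.5, -6.4, 40.0]
grip_width: -0.002
grasp_force: 20.2
```

The force curve fits the button: 3.8 N at about 4.5 mm of travel, then a hard stop at about 6 mm. I release, retreat and check.

Call:
{"api": "play_rows", "payload": {
  "plan": [0,0,0,0,0,0,0,0,0,0,0,0,-0.005,0,0,0,0,0,0,-0.015,0,0,0,0,0,0,-0.04,0,0,0,0,-0.03,0.02,-0.07,0,0,0,0,-0.07,0.05,-0.1,0,0,0,0,-0.12,0.08,-0.1,0,0,0,0,-0.16,0.1,-0.1,0,0,0,0,-0.16,0.1,-0.1,0,0,0,0,-0.16,0.1,-0.1,0]
}}

```text
clock: 16.65
position: [0.4916, 0.0274, 0.1556]
ee_rot: [0.993, 0.121, 0.0, -0.0]
ft_force: [1.1, 0.1, 0.1]
grip_width: -0.001
grasp_force: 0.0
```

```bash
python3 - <<'E'
from h import *
o=status.get_obs();print({k:np.round(o[k],4).tolist() for k in("clock","position","ft_force")})
t=viewer.camera("top");s=viewer.camera("scene")
im=np.hstack([s[150:300,170:310],t[130:280,170:310]]);cv2.imwrite("pics/g.png",cv2.resize(im,None,fx=2.8,fy=2.8,interpolation=2)[:,:,::-1])
for n,im,b,e in(("top",t,(203,178,228,205),"e"),("scene",s,(203,222,235,250),"e")):
    i0=cv2.imread(f"pics/{n}0.png")[:,:,::-1].copy()
    for k in(i0,im.copy()):
        H,S,V=cv2.split(hsv(k));g=blob((H>40)&(H<85)&(S>90),b);print(n,cv2.boundingRect(g),cv2.contourArea(g))
H,S,V=cv2.split(hsv(t.copy()));d=blob((V>100)&(S>45)&(H>10)&(H<35),(230,160,290,205));print(cv2.boundingRect(d))
E
```

```text
{'clock': 16.65, 'position': [0.4916, 0.0274, 0.1556], 'ft_force': [1.0667, 0.0948, 0.0543]}
top (208, 186, 13, 13) 121.0
top (208, 186, 13, 13) 118.5
scene (212, 228, 15, 14) 158.0
scene (212, 228, 15, 14) 159.0
(244, 180, 32, 15)
```

View pics/g.png

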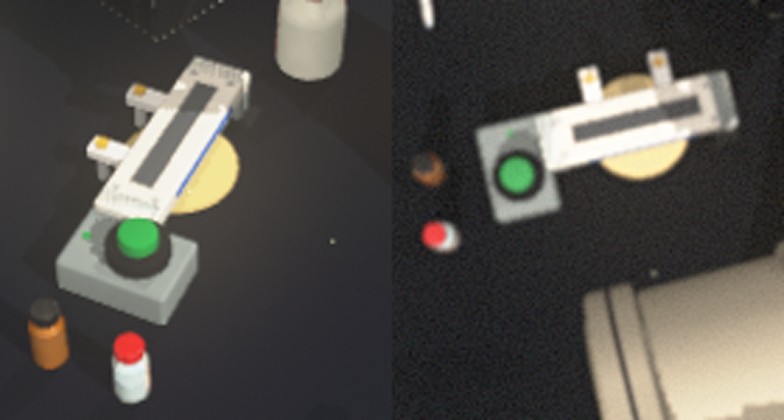

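The dish is still home (top half (642,140)), the button has come back up (its outline matches the start), and the vials and bottle have not moved. I hand in.

```bash
python3 -c "
from workcell import manip
print(manip.hand_in())"
```

```text
the job is handed in; nothing more can be done
None
```

I pushed the dish home against both pins, pressed the start button fully (judged from the force, about 6 mm to a hard stop), let it spring back, and handed the job in at about 17 s; no verdict was returned.

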